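# Seat the eyedrop vial cassette and hold the magnifier over it

## Robot

A 6-joint arm with a two-finger parallel gripper is mounted at the origin on the work surface. World frame = base frame: x ahead of the robot, y to its left, z up, the work surface at z = 0. Lengths are in mm, angles in degrees, forces in N, time in s.
With the tool pointing down it reaches from about 250 to 850 mm from the base axis. Payload 12.5 kg.
Tool frame: the origin (TCP) lies midway between the tips of the shut fingers; the grasp point (between the pads) lies 19 mm behind it (tcp_to_grasp is the z of the grasp point in the tool frame, in mm); z points along the fingers, y is the line along which they close (so a half turn about z gives the same grasp; the last joint's range is limited). The gripper opens to 93 mm and grips with 3 to 60 N. Pads are 15 mm wide; open, the fingers measure 128 mm over their backs; the gripper's body (75 mm by 188 mm) begins 65 mm behind the grasp point.
Start: joints at [71.356, 20.094, 94.641, -0, 65.266, -4.847], TCP at [131.132, 534.124, 218.633] pointing down, gripper open.
Joint ranges: [-157.81, 157.81], [-45, 120.19], [0.68, 151.7], [-89.99, 269.99], [4.06, 180], [-164.3, 164.3]. Speed limits (degrees/s): [127.2, 127.2, 159.86, 180, 180, 180].

## Interface

Orientations are given as [roll, pitch, yaw] about the fixed x, y, z axes, in that order (R = Rz(yaw) Ry(pitch) Rx(roll)).
In Python, from station import read_state, get_image, finish_job, tcp_to_grasp gives the robot as it stands.
- The arm moves only by the tool jog_arm, never from a script. Its argument "commands" is a list of rows, each an object with "slide": the shift along the world's x, y, z in cm, a list of three; "rot": the turn, a rotation vector about the world's x, y, z in rad, a list of three; "gripper": the finger opening in cm, from 0 to 9.3. A call has 1 to 5 rows; each row is the pose to reach, as a shift and turn from the pose commanded when the call began; what a row does not reach only later rows make up. A row lasts 1/10 s, in which the tool goes at most 50 mm and 8.59 degrees, less where a joint would pass 70% of its speed; a pose out of reach is approached as far as the arm can. A call with a gripper value outside its range is refused whole. The fingers move at their own pace and stop on an object; "force" is the grip in N (left out, the last holds). Time passes only in rows, so rows that repeat a pose let the fingers close. It gives the time, the measured TCP pose, the force, the opening and the grip force at its end, in the units of the state.
- read_state(): the state, without advancing time (a new reading comes with each control period).
- get_image(name): name is "scene" or "top" or "wrist"; returns a dict with "image" (384x512x3 uint8, red, green, blue), "vfov" (degrees; the focal length in pixels is half the picture's height over the tangent of half this angle, whatever the lens; pixels are square), "cx", "cy" (the principal point, pixels), "D" ([k1, k2, p1, p2, k3] as OpenCV has them; the pictures are not rectified), "extrinsics" (4x4, takes a point from world to camera coordinates); the wrist camera has in their place "tool_from_camera" (4x4, takes a point from camera to tool coordinates, whose origin is the TCP and whose axes are the flange's). Camera axes: x right, y up, looking along -z (the intrinsics and any distortion apply to the point x, -y, -z); pixel columns grow to the right and rows downward; lengths in mm; the calibration is good to about 2 mm. A picture is of the moment at which its call begins: read the wrist's pose just before it. There is no depth.
- finish_job(): hands the job in; it is judged then, once.
The state is a dict: "t": time; "joints": joint angles; "qd": joint speeds; "tau": joint torques, N m; "eef_pos": TCP position; "ee_rot": TCP orientation; "contact_force": force on the tool from outside, world axes, zero at the start; "moment": the same for the moment, N m; "width": opening from 0.0 (shut) to 1.0 (fully open); "gripper_force": force on a finger pad.
Only numpy, scipy, OpenCV 4.12 (cv2) and the standard library are available. Lean on these libraries where they do the work, as an engineer would, in place of code of your own. Each camera call takes 0.05 s, during which the arm holds its last target. There are 200 camera calls.

## Task

Press the loose white vial cassette into the empty recess of the blue eyedrop tray until it is fully home, its top flush with the tray's rim. Then pick up the rectangular magnifier, bring it across without disturbing the other things on the cart or shutting the tray's cover, and hold its lens level about 20 mm above the cassette, centred over it and squared up with it, touching neither cassette nor tray, so that the small print can be read. Finish while still holding the magnifier steady there: do not put it down or let go.

Things in the scene. Friction and masses are not known exactly. Their poses are not given: they have to be found in the camera images.
- tray: Blue plastic eyedrop tray, fixed to the cart: 180 mm long (its x axis), 92 mm wide (y), flat rim 29 mm above the cart top. Origin: centre of its underside, on the cart top. The empty rectangular recess is at its -x end, the end nearer the robot; a second compartment with two small bottles is at the +x end, under the sliding cover.
- tray_bay (a point): Centre of the recess's mouth, level with the rim, 42 mm from the tray's origin along its -x; axes as the tray's. The recess is 74 mm (x) by 52 mm (y), 24 mm deep, mouth bevelled 3 mm. A 31 mm long rounded spring clip in each long side, 13.5 mm below the rim, stands 2.5 mm in and gives way: the clips hold a part-inserted cassette up; pushing it past them takes about 2 to 4 N down.
- tray_cover (a joint): The tray's sliding cover, blue plastic, 84 mm long and 100 mm wide, its top about 4 mm above the rim (low thumb ribs to 7 mm). 0 m = shut over the recess; it grows as the cover slides to the tray's +x; at 0.083 and above the recess is uncovered. It starts between 0.09 and 0.105, clear of the recess, and stays where it is.
- cassette: White plastic vial cassette, a solid block 70 mm long (x), 48 mm wide (y), 24 mm high, its lowest 4 mm narrowed to 66 by 44 mm; five clear vials and a paper label band show in its flat top. 80 g. Stands loose and upright on the cart top; it may go in the recess either way round. Origin: centre of its underside.
- cassette_top (a point): Centre of the cassette's top face, 24 mm above its underside.
- magnifier: Rectangular hand magnifier lying flat, 120 g. Lens frame 108 mm (x) by 68 mm (y), 10 mm high, clear lens inside; a short neck, then a black handle along its -x, from 68 to 172 mm from the origin, 22 mm wide, 17 mm high. The underside of frame and handle is one flat plane. Origin: centre of the lens frame, on that plane; z up out of the lens.
- magnifier_grip (a point): A point in the magnifier's handle that is good to grip across its 22 mm width: 85 mm from the lens centre along -x, 8.5 mm above the underside.
- cup: White enamel cup, 84 mm across, 85 mm high, with its handle towards the far side; stands between the magnifier and the tray. Origin: centre of its underside.
- cup_lid: The cup's lid, lying on its rim: 89 mm across, its black knob reaching 108 mm above the cart top. Origin: centre of the lid at the rim's height.
- bottle: Small upright white eyedrop bottle, 25 mm across, 68 mm high; stands between the magnifier and the tray. Origin: centre of its underside.
- case: Flat steel thermometer case lying on the cart, 150 mm (x) by 26 mm by 18 mm high. Origin: centre of its underside.
- pillbox: White pill box with seven clear lids in a row, 154 mm (x) by 36 mm by 25 mm high. Origin: centre of its underside.
- mirror: Round mirror 114 mm across, in a steel yoke on a white ceramic foot 100 mm across; about 165 mm high. Origin: centre of the foot's underside.
- jar: Cream jar with a white screw lid, 62 mm across, 45 mm high. Origin: centre of its underside.

How it is judged:
By the outcome, as a careful person would: the job done as asked, in the order asked, and still so for the second after the job is handed in, while the arm keeps its last pose, push and grip.
It also fails if it takes over 61 s, if anything falls off the work surface, if the arm or the gripper's body presses on something with over 40 N, if the wrist force passes 120 N, or if a joint passes its speed limit or range.

## Working session

There is one attempt and no reset: what is moved stays moved. The work goes in short steps, Python scripts to look and compute and a tool call to move; the robot and the scene stay as the last step left them, time stands still between calls to the robot, and variables do not carry over. Pictures are saved under pics/ and viewed, at most 10 in all, crops included, and the job is handed in when it is done.

Besides the shell and the picture viewer there is one more tool, called after ">>>" as name(argument=value, ...) on one line, values as JSON. jog_arm: Moves the arm, as the interface text tells. Its arguments: {"type":"object","properties":{"commands":{"type":"array"},"force":{"type":"number"}},"required":["commands"]}

```bash
mkdir -p pics; ls
cat > h.py <<'E'
import numpy as np, cv2, pickle
from station import *
def K(d):
    f=d["image"].shape[0]/2/np.tan(np.radians(d["vfov"])/2)
    return np.array([[f,0,d["cx"]],[0,f,d["cy"]],[0,0,1.]])
def snap(n,tag):
    s=read_state(); d=get_image(n); d["state"]=s
    if n=="wrist":
        from scipy.spatial.transform import Rotation as R
        T=np.eye(4); T[:3,:3]=R.from_euler("xyz",s["ee_rot"],degrees=True).as_matrix(); T[:3,3]=s["eef_pos"]
        d["extrinsics"]=np.linalg.inv(T@np.array(d["tool_from_camera"]))
    d["extrinsics"]=np.array(d["extrinsics"])
    pickle.dump(d,open(f"pics/{tag}.pkl","wb")); cv2.imwrite(f"pics/{tag}.png",d["image"][:,:,::-1]); return d
def load(tag): return pickle.load(open(f"pics/{tag}.pkl","rb"))
def ray(d,uv):
    p=cv2.undistortPoints(np.array([[uv]],float),K(d),np.array(d["D"],float))[0,0]
    E=np.linalg.inv(d["extrinsics"]); return E[:3,3],E[:3,:3]@np.array([p[0],-p[1],-1])
def onz(d,uv,z):
    o,v=ray(d,uv); return o+v*(z-o[2])/v[2]
def tri(*obs):
    A=np.zeros((3,3));b=np.zeros(3)
    for d,uv in obs:
        o,v=ray(d,uv);v=v/np.linalg.norm(v);P=np.eye(3)-np.outer(v,v);A+=P;b+=P@o
    return np.linalg.solve(A,b)
def proj(d,p):
    E=d["extrinsics"]; c=(E[:3,:3]@np.atleast_2d(p).T).T+E[:3,3]; c=c*[1,-1,-1]
    return cv2.projectPoints(c,np.zeros(3),np.zeros(3),K(d),np.array(d["D"],float))[0][:,0]
E
python3 - <<'E'
from h import *
a=[snap(n,n+"0") for n in("scene","top","wrist")]
print(read_state(),tcp_to_grasp)
for d in a: print(d["vfov"],d["D"],np.round(np.linalg.inv(d["extrinsics"])[:3,3]))
cv2.imwrite("pics/top_big.png",cv2.resize(a[1]["image"][:,:,::-1],(800,600),interpolation=cv2.INTER_CUBIC))
cv2.imwrite("pics/scene_big.png",cv2.resize(a[0]["image"][:,:,::-1],(800,600),interpolation=cv2.INTER_CUBIC))
E
```

```text
pics
{'t': 0.15, 'joints': array([ 7.13567472e+01,  2.01169495e+01,  9.46668438e+01, -1.29775293e-03,
        6.52655274e+01, -4.84607903e+00]), 'qd': array([-0.07953389, -0.07876158, -0.08802789, -0.02449459,  0.03889676,
       -0.09996501]), 'tau': array([ 7.51446132e-04, -4.97466123e+01, -2.85344177e+01,  6.98646018e-02,
        2.46281672e-02, -5.82435587e-05]), 'eef_pos': array([131.05598317, 533.89718879, 218.23910251]), 'ee_rot': array([-1.79950756e+02, -2.99256202e-03,  1.66203368e+02]), 'contact_force': array([0.32319604, 0.76219273, 0.91850954]), 'moment': array([-0.0415118 , -0.006852  , -0.01569884]), 'gripper_force': 0.0, 'width': 1.0006103585901294} -18.8
50.57798288509034 [0.01228425 0.         0.         0.         0.        ] [1314. -404. 1004.]
47.58906533258546 [-0.13168317  0.          0.          0.          0.        ] [3.560e+02 1.000e+00 1.456e+03]
60.48708676004656 [0.02860779 0.         0.         0.         0.        ] [ 49. 553. 384.]
```

View pics/top_big.png

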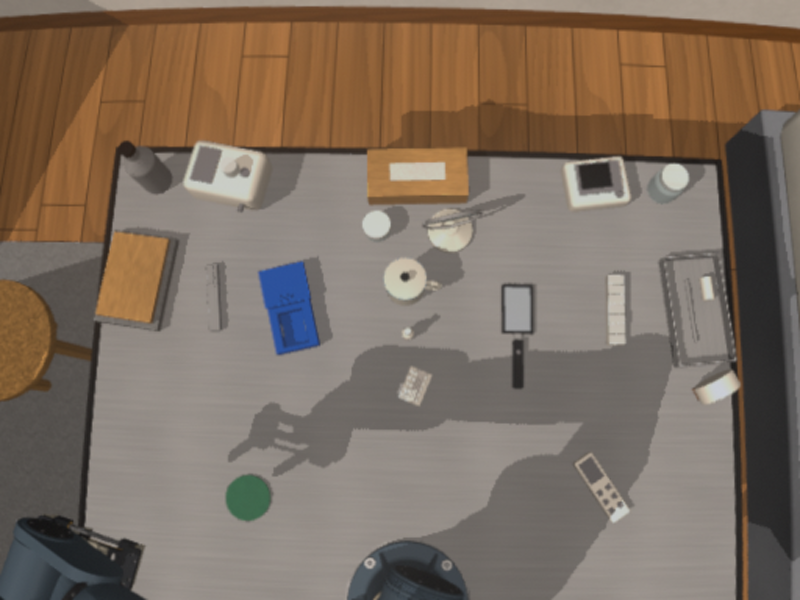

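View pics/scene_big.png

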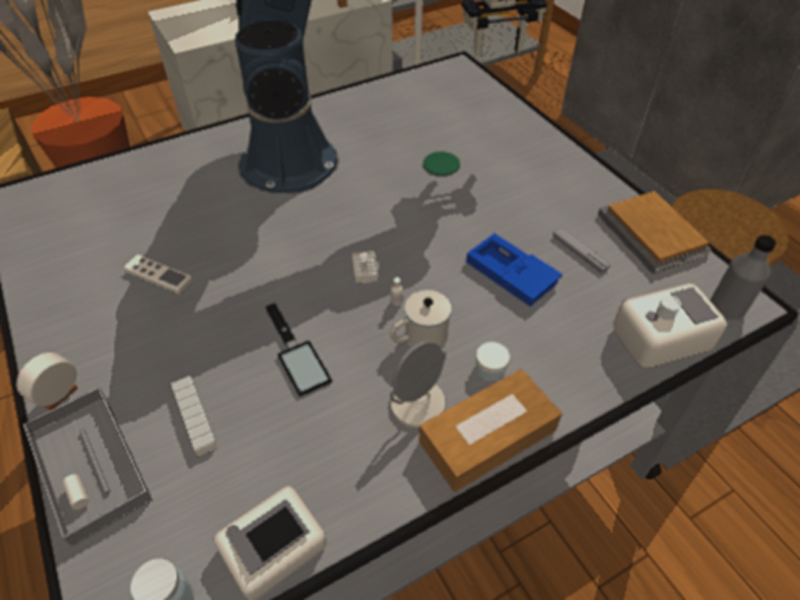

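The top view (800x600) shows the cassette at about (415,386), the tray at (290,308) with its recess at the near end (297,328), and the magnifier lens at (518,308) with its handle down to (517,388). The cup is at (405,280) and the bottle at (408,333). The scene view shows the same things, with the cassette at (365,266), the recess at (497,250) and the magnifier at (303,367).

Run:
```python
from h import *
t=load("top0");s=load("scene0")
for n,a,b in [("cass",(415,386),(365,266)),("recess",(297,328),(497,250)),("lens",(518,308),(303,367)),("handleend",(517,388),(272,306)),("bottle",(407,331),(397,282)),("knob",(405,277),(428,302)),("jar",(376,224),(493,355)),("cup?",(408,285),(427,325))]:
    f=lambda p:np.array(p)*.64
    print(n,np.round(tri((t,f(a)),(s,f(b)))), np.round(onz(t,f(a),20)))
w=load("wrist0");print(np.round(w["tool_from_camera"],2))
print(np.round(onz(w,(256,192),0)))
for c in [(0,0),(511,0),(511,383),(0,383)]: print(np.round(onz(w,c,20)))
```

```text
cass [443.  -4.  16.] [442.  -6.  20.]
recess [560. 251.  40.] [560. 249.  20.]
lens [ 616. -225.    8.] [ 614. -224.   20.]
handleend [ 444. -221.    8.] [ 443. -221.   20.]
bottle [554.  14.  60.] [559.  13.  20.]
knob [659.  21. 101.] [676.  20.  20.]
jar [789.  87.  43.] [794.  87.  20.]
cup? [659.  18.  32.] [659.  13.  20.]
[[  -0.      0.95    0.3    83.82]
 [   1.     -0.      0.     -1.42]
 [   0.      0.3    -0.95 -165.39]
 [   0.      0.      0.      1.  ]]
[163. 528.   0.]
[-87. 337.  20.]
[ 29. 811.  20.]
[505. 804.  20.]
[340. 124.  20.]
```

View pics/wrist0.png

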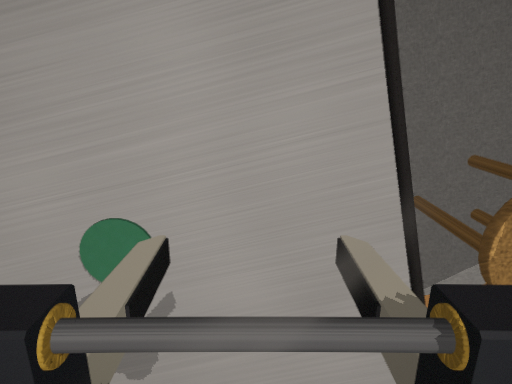

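The first wrist picture shows only bare cart, the green disc at (115,250) and the fingers. I'll move the wrist camera over the recess.

>>> jog_arm(commands=[{"slide":[4,-2.4,0.2],"rot":[0,0,0.04],"gripper":9.3},{"slide":[8,-4.8,0.4],"rot":[0,0,0.08],"gripper":9.3},{"slide":[12,-7.2,0.6],"rot":[0,0,0.12],"gripper":9.3},{"slide":[16,-9.6,0.8],"rot":[0,0,0.16],"gripper":9.3},{"slide":[20,-12,1],"rot":[0,0,0.2],"gripper":9.3}])

```text
t: 0.65
eef_pos: [332.5, 412.8, 228.7]
ee_rot: [-180.0, -0.0, 177.8]
contact_force: [0.0, 1.9, 0.6]
width: 0.998
gripper_force: 0.0
```

>>> jog_arm(commands=[{"slide":[4,-2.4,0],"rot":[0,0,0.04],"gripper":9.3},{"slide":[8,-4.8,0],"rot":[0,0,0.08],"gripper":9.3},{"slide":[12,-7.2,0],"rot":[0,0,0.12],"gripper":9.3},{"slide":[16,-9.6,0],"rot":[0,0,0.16],"gripper":9.3},{"slide":[20,-12,0],"rot":[0,0,0.2],"gripper":9.3}])

```text
t: 1.15
eef_pos: [532.5, 292.8, 228.5]
ee_rot: [180.0, -0.0, -170.8]
contact_force: [-0.2, 0.1, 0.1]
width: 0.999
gripper_force: 0.0
```

>>> jog_arm(commands=[{"slide":[3,-1.5,0],"rot":[0,0,0.02],"gripper":9.3},{"slide":[6,-3,0],"rot":[0,0,0.02],"gripper":9.3},{"slide":[6,-3,0],"rot":[0,0,0.02],"gripper":9.3},{"slide":[6,-3,0],"rot":[0,0,0.02],"gripper":9.3}])

```text
t: 1.55
eef_pos: [591.1, 263.8, 228.0]
ee_rot: [180.0, -0.1, -169.8]
contact_force: [-0.3, -0.8, 0.1]
width: 0.999
gripper_force: 0.0
```

Run:
```python
from h import *
w=snap("wrist","tray1"); print(w["state"]["eef_pos"],w["state"]["ee_rot"],w["state"]["t"])
```

```text
[591.08816815 263.78595996 227.960352  ] [ 1.79999640e+02 -6.66690909e-02 -1.69789977e+02] 1.55
```

>>> jog_arm(commands=[{"slide":[-2,-4,0],"rot":[0,0,-0.12],"gripper":9.3},{"slide":[-4,-8,0],"rot":[0,0,-0.24],"gripper":9.3},{"slide":[-6,-12,0],"rot":[0,0,-0.36],"gripper":9.3},{"slide":[-8,-16,0],"rot":[0,0,-0.48],"gripper":9.3},{"slide":[-10,-20,0],"rot":[0,0,-0.6],"gripper":9.3}])

```text
t: 2.1
eef_pos: [489.3, 63.7, 228.8]
ee_rot: [180.0, 0.0, 155.7]
contact_force: [0.8, -0.6, -0.0]
width: 0.998
gripper_force: 0.0
```

>>> jog_arm(commands=[{"slide":[0,-3,0],"rot":[0,0,-0.1],"gripper":9.3},{"slide":[0,-7,0],"rot":[0,0,-0.1],"gripper":9.3},{"slide":[0,-9,0],"rot":[0,0,-0.1],"gripper":9.3},{"slide":[0,-9,0],"rot":[0,0,-0.1],"gripper":9.3},{"slide":[0,-9,0],"rot":[0,0,-0.1],"gripper":9.3}])

```text
t: 2.6
eef_pos: [490.8, -25.0, 228.7]
ee_rot: [180.0, -0.0, 150.2]
contact_force: [-0.1, 0.4, 0.3]
width: 1.0
gripper_force: 0.0
```

Run:
```python
from h import *
w=snap("wrist","cass1"); print(w["state"]["eef_pos"],w["state"]["ee_rot"],w["state"]["t"])
t=load("tray1")
b=np.hstack([t["image"][:,60:452,::-1],w["image"][:,60:452,::-1]])
cv2.imwrite("pics/both1.png",cv2.resize(b,None,fx=800/784,fy=800/784))
```

```text
[490.76694547 -25.02984088 228.74197111] [ 1.79983315e+02 -3.73417573e-03  1.50161680e+02] 2.6
```

View pics/both1.png

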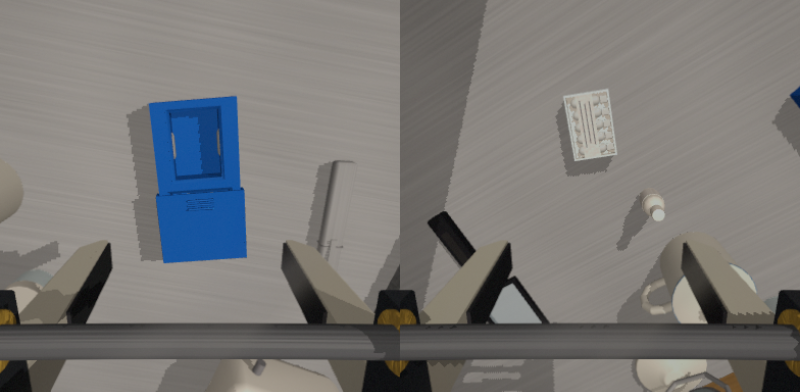

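The left panel (tray) shows the recess mouth at panel (168–222, 108–180) with the tray's near end at row 97. The right panel shows the cassette at (563–617, 88–160) and the bottle at (655,210). Next, a second lower view and enlarged crops.

>>> jog_arm(commands=[{"slide":[0,0,-3],"rot":[0,0,0],"gripper":9.3},{"slide":[0,0,-6],"rot":[0,0,0],"gripper":9.3},{"slide":[0.5,0,-8],"rot":[0,0,0],"gripper":9.3},{"slide":[0.5,0,-8],"rot":[0,0,0],"gripper":9.3},{"slide":[0.5,0,-8],"rot":[0,0,0],"gripper":9.3}])

```text
t: 3.15
eef_pos: [496.2, -25.0, 149.1]
ee_rot: [-180.0, -0.0, 150.2]
contact_force: [-0.4, 0.9, 0.4]
width: 0.999
gripper_force: 0.0
```

Run:
```python
from h import *
w=snap("wrist","cass2"); print(w["state"]["eef_pos"],w["state"]["ee_rot"],w["state"]["t"])
from h import *
c=np.array([443,-4,24.]); 
for g in("cass1","cass2"): print(proj(load(g),c))
def crop(g,x,y,n,s): return cv2.resize(load(g)["image"][y:y+n,x:x+n,::-1],(s,s),interpolation=cv2.INTER_CUBIC)
q=proj(w,c)[0].astype(int); x0,y0=max(q[0]-50,0),max(q[1]-50,0); print("crop2",x0,y0)
W=np.zeros((600,800,3),np.uint8); W[:400,:400]=crop("tray1",200,88,100,400); W[:400,400:]=crop("cass2",x0,y0,100,400)
W[400:,:200]=crop("cass1",200,70,100,200)
# scene/top tray crop
for g,cx in(("top0",200),("scene0",400)):
    p=proj(load(g),[560,250,29])[0].astype(int)-40; print(g,p); W[400:,cx:cx+200]=crop(g,p[0],p[1],80,200)
cv2.imwrite("pics/crops.png",W)
```

```text
[496.20640853 -24.9670021  149.12814473] [-1.79999303e+02 -1.00239182e-02  1.50238745e+02] 3.15
[[248.75505224 121.70471615]]
[[244.64227382 124.19243026]]
crop2 194 74
top0 [149 169]
scene0 [275 122]
```

View pics/crops.png

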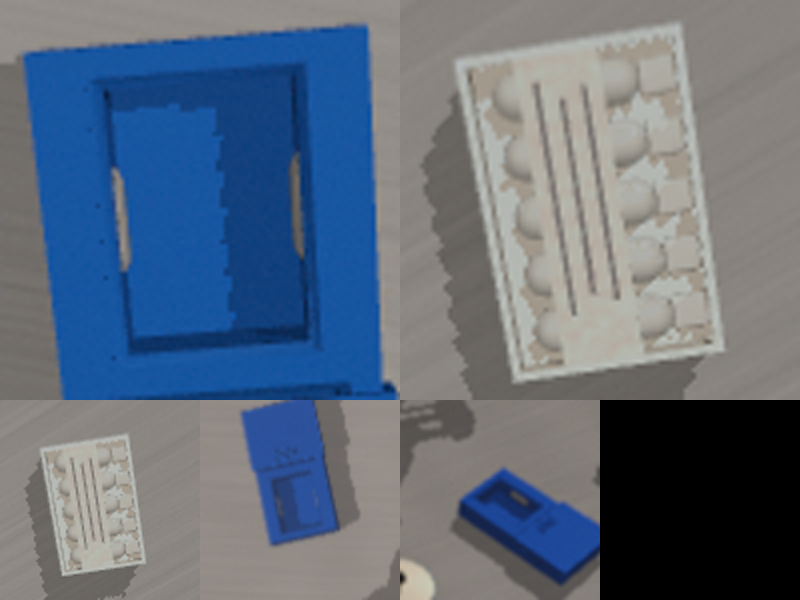

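The crops show the cassette's top corners in crop2 at (57,61), (281,24), (322,350) and (115,381). In the tray crop the near rim corners are at (25,54) and (367,25), and the recess mouth's outer edge is at (95,80), (306,64), (320,348) and (127,355).

Run:
```python
from h import *
c1,c2,t=load("cass1"),load("cass2"),load("tray1")
f=lambda o,s,p:[((np.array(q)+.5)/s-.5)+o for q in p]
A=f((200,70),2,[(41,49),(129,35),(145,162),(63,175)]); B=f((194,74),4,[(57,61),(281,24),(322,350),(115,381)])
T=np.array([tri((c1,a),(c2,b)) for a,b in zip(A,B)]);print(np.round(T,1),T.mean(0))
P=np.array([onz(c2,b,24)[:2] for b in B])
def rep(P,n):
    e=[P[(i+1)%4]-P[i] for i in range(4)];print(n,"ctr",P.mean(0).round(1),"len",[round(float(np.linalg.norm(x)),1) for x in e],"yaw",[round(float(np.degrees(np.arctan2(x[1],x[0]))),1) for x in e])
rep(P,"cass2"); rep(np.array([onz(c1,b,24)[:2] for b in A]),"cass1")
M=f((200,88),4,[(95,80),(306,64),(320,348),(127,355)]);
rep(np.array([onz(t,b,29)[:2] for b in M]),"mouth")
C=f((200,88),4,[(25,54),(367,25),(382,385),(64,395)]);
Q=np.array([onz(t,b,29)[:2] for b in C]);rep(Q,"tray");
e=Q[1]-Q[0]; n=np.array([-e[1],e[0]])/np.linalg.norm(e); 
for k in(n,-n): print("bay from near edge",(Q[0]+Q[1])/2+48*k)
tt=load("top0");st=load("scene0")
a=f((149,169),2.5,[(72,145),(139,128),(55,68)]); b=f((275,122),2.5,[(58,109),(105,70),(0,0)])
for x in a[:2]:
  for y in b[:2]: print(tri((tt,x),(st,y)).round(1))
# height via top+wrist: near corners
for i,x in((0,a[0]),(1,a[1]),(0,a[1]),(1,a[0])): print("wt",tri((t,C[i]),(tt,x)).round(1))
```

```text
[[403.1 -15.7  29. ]
 [420.   27.3  44.9]
 [482.6   3.1  31.6]
 [466.6 -40.4  28.4]] [443.07003639  -6.40917344  33.46339149]
cass2 ctr [443.4  -6.7] len [47.3, 69.3, 47.1, 69.1] yaw [69.1, -21.5, -111.1, 158.7]
cass1 ctr [443.6  -6.5] len [47.6, 68.6, 47.0, 69.0] yaw [68.7, -21.6, -110.8, 158.8]
mouth ctr [559.7 256.7] len [56.4, 77.8, 54.9, 75.9] yaw [104.4, 14.4, -77.7, -164.5]
tray ctr [561.3 256.3] len [90.8, 98.6, 91.3, 94.2] yaw [104.8, 14.8, -77.9, -165.5]
bay from near edge [468.280851   231.83107527]
bay from near edge [561.07947522 256.41593533]
[493.8 269.  -40.6]
[503.7 291.   24. ]
[528.3 201.   13.2]
[538.6 221.3  80.2]
wt [495.5 234.9 273. ]
wt [512.8 237.9  71.4]
wt [526.8 199.3  22.2]
wt [502.9 289.7  13.2]
```

Cassette: centre (443.5,-6.6), yaw -21.4°. Recess: centre about (560.5,256.5), yaw about 14.6°. Now the grasp, gripping the upper 11 mm only.

>>> jog_arm(commands=[{"slide":[-2.6,0.9,-2],"rot":[0,0,0.073],"gripper":9.3},{"slide":[-5.3,1.8,-4],"rot":[0,0,0.146],"gripper":9.3},{"slide":[-5.3,1.8,-7],"rot":[0,0,0.146],"gripper":8.5},{"slide":[-5.3,1.8,-10],"rot":[0,0,0.146],"gripper":8.0},{"slide":[-5.3,1.8,-12],"rot":[0,0,0.146],"gripper":7.5}])

```text
t: 3.7
eef_pos: [443.4, -7.6, 28.4]
ee_rot: [180.0, 0.1, 158.5]
contact_force: [0.5, -0.8, 0.2]
width: 0.829
gripper_force: 0.0
```

>>> jog_arm(commands=[{"slide":[0,0,-1],"rot":[0,0,0],"gripper":7},{"slide":[0,0,-1.6],"rot":[0,0,0],"gripper":6.5},{"slide":[0,0,-1.6],"rot":[0,0,0],"gripper":5.8},{"slide":[0,0,-1.6],"rot":[0,0,0],"gripper":5.2},{"slide":[0,0,-1.6],"rot":[0,0,0],"gripper":4.0}], force=15)

```text
t: 4.2
eef_pos: [443.8, -7.9, 13.5]
ee_rot: [180.0, 0.1, 158.5]
contact_force: [-0.5, 0.0, 0.6]
width: 0.52
gripper_force: 0.3
```

>>> jog_arm(commands=[{"slide":[0,0,0],"rot":[0,0,0],"gripper":4},{"slide":[0,0,0],"rot":[0,0,0],"gripper":4},{"slide":[0,0,0],"rot":[0,0,0],"gripper":4},{"slide":[0,0,0],"rot":[0,0,0],"gripper":4}])

```text
t: 4.6
eef_pos: [443.7, -7.9, 13.4]
ee_rot: [180.0, 0.1, 158.5]
contact_force: [-0.7, 0.9, 7.9]
width: 0.517
gripper_force: 15.0
```

>>> jog_arm(commands=[{"slide":[0,0,2],"rot":[0,0,0],"gripper":4},{"slide":[0,0,6],"rot":[0,0,0],"gripper":4},{"slide":[0,0,10],"rot":[0,0,0],"gripper":4},{"slide":[1,2,13.5],"rot":[0,0,0.05],"gripper":4},{"slide":[3,5,13.5],"rot":[0,0,0.12],"gripper":4}], force=20)

```text
t: 5.1
eef_pos: [475.0, 42.0, 152.3]
ee_rot: [179.9, 0.4, 165.4]
contact_force: [0.8, -0.5, -1.0]
width: 0.516
gripper_force: 20.0
```

>>> jog_arm(commands=[{"slide":[2.4,3.8,0],"rot":[0,0,0.09],"gripper":4},{"slide":[4.8,7.6,0],"rot":[0,0,0.18],"gripper":4},{"slide":[7.2,11.4,0],"rot":[0,0,0.27],"gripper":4},{"slide":[9.6,15.2,0],"rot":[0,0,0.36],"gripper":4},{"slide":[12,19,0],"rot":[0,0,0.45],"gripper":4}])

```text
t: 5.6
eef_pos: [593.7, 233.8, 147.8]
ee_rot: [-180.0, -0.0, -168.6]
contact_force: [1.0, -0.7, -0.7]
width: 0.514
gripper_force: 20.0
```

>>> jog_arm(commands=[{"slide":[1.5,2.5,0],"rot":[0,0,0.06],"gripper":4},{"slide":[2.5,4,0],"rot":[0,0,0.06],"gripper":4},{"slide":[2.5,4,0],"rot":[0,0,0.06],"gripper":4},{"slide":[2.5,4,0],"rot":[0,0,0.06],"gripper":4}])

```text
t: 6.0
eef_pos: [617.6, 271.7, 147.4]
ee_rot: [-180.0, -0.0, -165.4]
contact_force: [0.0, 0.4, -2.0]
width: 0.513
gripper_force: 20.0
```

Run:
```python
from h import *
w=snap("wrist","tray2"); print(w["state"]["eef_pos"],w["state"]["ee_rot"],w["state"]["t"],w["state"]["width"])
q=proj(w,[560.5,256.5,29])[0].astype(int);print(q,proj(w,[443,-7,0]))
x0,y0=q[0]-75,max(q[1]-75,0);print(x0,y0)
c=w["image"][y0:y0+150,x0:x0+200,::-1]
cv2.imwrite("pics/tray2c.png",cv2.resize(c,None,fx=4,fy=4,interpolation=cv2.INTER_CUBIC))
```

```text
[617.62491105 271.69180352 147.36662778] [-1.79985334e+02 -4.90432241e-02 -1.65374392e+02] 6.0 0.5133002987049621
[254 123] [[ -54.2686994  -135.13839854]]
179 48
```

View pics/tray2c.png

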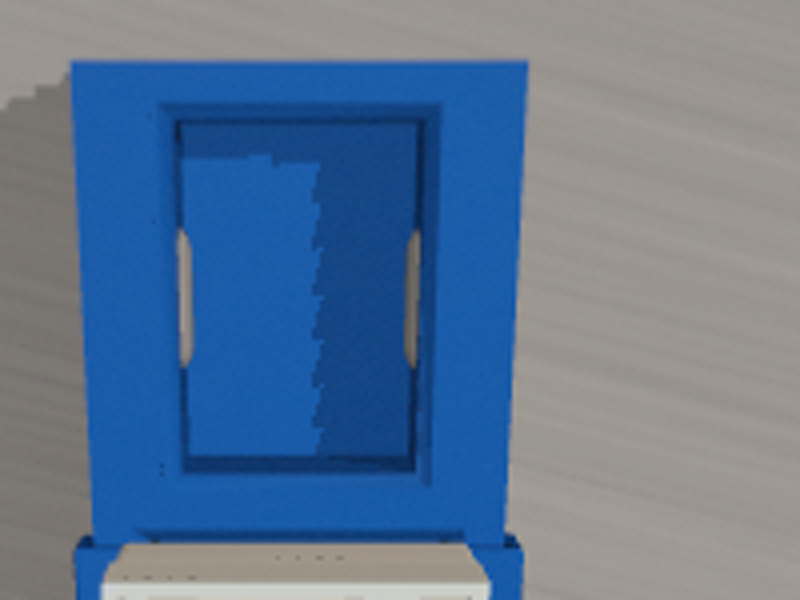

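The picture shows the tray square to the tool: near rim corners at crop (70,62) and (528,62), and mouth outer corners at (158,102), (442,102) and (432,487). The held cassette's top edge is at row 585, from x = 100 to 490.

Run:
```python
from h import *
w=load("tray2");t=load("tray1")
f=lambda o,s,p:[((np.array(q)+.5)/s-.5)+o for q in p]
C=f((179,48),4,[(70,62),(528,62),(158,102),(442,102),(432,487),(166,487)])
C1=f((200,88),4,[(25,54),(367,25),(95,80),(306,64),(320,348),(127,355)])
for a,b in zip(C,C1): print(onz(w,a,29).round(1), tri((w,a),(t,b)).round(1))
P=[onz(w,a,29)[:2] for a in C]; n=np.array([np.cos(np.radians(14.6)),np.sin(np.radians(14.6))])
print("bay edge",(P[0]+P[1])/2+48*n,"mouth near",(P[2]+P[3])/2+40*n,"mean",np.mean(P[2:],0),[np.linalg.norm(P[i]-P[i+1]) for i in(0,2,3)])
e=P[1]-P[0];print("yaw",np.degrees(np.arctan2(e[1],e[0]))-90)
# held cassette edge in tool frame
s=w["state"]; zt=s["eef_pos"][2]+10.6
K2=[onz(w,q,zt) for q in f((179,48),4,[(100,585),(490,585)])]
m=(K2[0]+K2[1])/2-s["eef_pos"]; y=np.radians(s["ee_rot"][2]); print("edge tool x",m[:2]@[np.cos(y),np.sin(y)],"y",m[:2]@[np.sin(y),-np.cos(y)],np.linalg.norm(K2[0]-K2[1]))
```

```text
[526.7 199.8  29. ] [526.5 199.8  27.5]
[503.6 288.3  29. ] [503.  288.7  24.6]
[529.5 218.4  29. ] [529.4 219.5  34.4]
[515.  273.8  29. ] [515.4 273.6  34. ]
[591.6 294.3  29. ] [590.4 293.3  33. ]
[606.3 237.7  29. ] [604.3 238.8  29.7]
bay edge [561.59014931 256.16185407] mouth near [560.94458209 256.21409359] mean [560.5917291  256.06758682] [np.float64(91.40514358090836), np.float64(57.22056605596452), np.float64(79.24030349158791)]
yaw 14.614450664123112
edge tool x 36.68257839754563 y -1.583929471436079 47.94922510481459
```

>>> jog_arm(commands=[{"slide":[-3,-0.7,0],"rot":[0,0,0],"gripper":4},{"slide":[-5.6,-1.4,-2],"rot":[0,0,0],"gripper":4},{"slide":[-5.6,-1.4,-6],"rot":[0,0,0],"gripper":4},{"slide":[-5.6,-1.4,-9.5],"rot":[0,0,0],"gripper":4},{"slide":[-5.6,-1.4,-9.5],"rot":[0,0,0],"gripper":4}])

```text
t: 6.55
eef_pos: [559.3, 256.2, 49.1]
ee_rot: [-180.0, -0.4, -165.4]
contact_force: [0.1, 0.1, -0.6]
width: 0.514
gripper_force: 20.0
```

Run:
```python
from h import *
w=snap("wrist","hover"); print(w["state"]["eef_pos"],w["state"]["ee_rot"],w["state"]["t"])
q=proj(w,[561,256,29])[0].astype(int);print(q)
c=w["image"][100:280,130:370,::-1]
cv2.imwrite("pics/hoverc.png",cv2.resize(c,None,fx=3.333,fy=3.333,interpolation=cv2.INTER_CUBIC))
```

```text
[559.27598415 256.21514977  49.12595821] [-179.95312813   -0.41437454 -165.43603077] 6.55
[253 238]
```

View pics/hoverc.png

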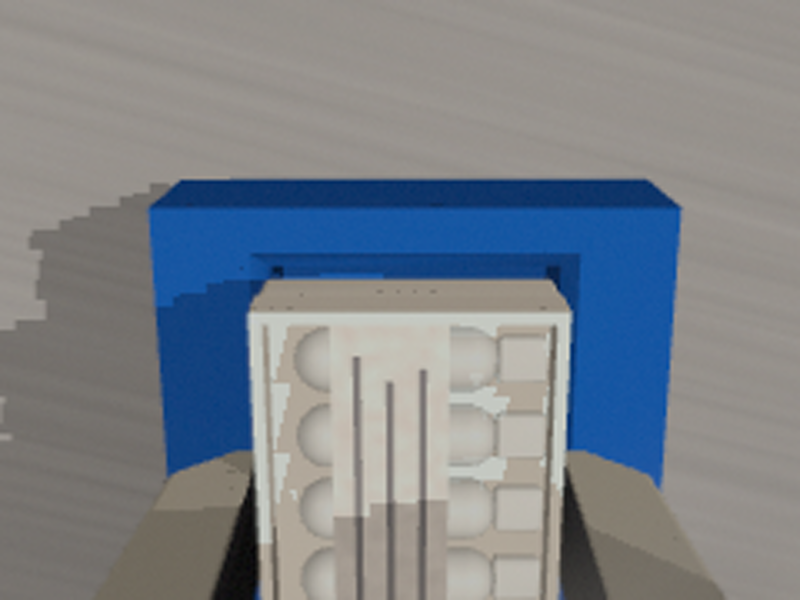

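The hover picture shows the tray's near rim edge at (150–681, 207), the mouth's near edge at (250–580, 254) and the cassette's top near edge at (248–571, 312).

Run:
```python
from h import *
w=load("hover"); s=w["state"]; y=np.radians(s["ee_rot"][2]); tx=np.array([np.cos(y),np.sin(y)]);ty=np.array([np.sin(y),-np.cos(y)])
f=lambda p:((np.array(p)+.5)/3.333-.5)+[130,100]
for n,p,z in[("rimL",(150,207),29),("rimR",(681,207),29),("mL",(250,254),29),("mR",(580,254),29),("cL",(248,312),60.1),("cR",(571,312),60.1),("cbL",(271,281),40),("cbR",(551,281),40)]:
    q=(onz(w,f(p),z)-s["eef_pos"])[:2]; print(n,(q@tx).round(2),(q@ty).round(2))
s=read_state();print(s["eef_pos"],s["ee_rot"],s["contact_force"])
```

```text
rimL 46.47 -46.09
rimR 46.47 45.05
mL 38.19 -29.3
mR 38.2 28.14
cL 36.96 -25.31
cR 36.97 22.28
cbL 36.29 -24.38
cbR 36.29 21.82
[560.9969381  256.96940217  51.85107823] [-179.97702367   -0.19509456 -165.42984053] [-0.48140872 -0.10991829 -0.69008175]
```

>>> jog_arm(commands=[{"slide":[0,0,0],"rot":[0,0,0],"gripper":4},{"slide":[0,0,-0.5],"rot":[0,0,0],"gripper":4},{"slide":[0,0,-1],"rot":[0,0,0],"gripper":4},{"slide":[0,0,-1],"rot":[0,0,0],"gripper":4},{"slide":[0,0,-1],"rot":[0,0,0],"gripper":4}])

```text
t: 7.1
eef_pos: [562.2, 258.2, 42.8]
ee_rot: [-180.0, 0.0, -165.4]
contact_force: [0.0, -0.6, -1.2]
width: 0.514
gripper_force: 20.0
```

>>> jog_arm(commands=[{"slide":[0,0,-0.3],"rot":[0,0,0],"gripper":4},{"slide":[0,0,-0.6],"rot":[0,0,0],"gripper":4},{"slide":[0,0,-0.8],"rot":[0,0,0],"gripper":4},{"slide":[0,0,-1],"rot":[0,0,0],"gripper":4},{"slide":[0,0,-1],"rot":[0,0,0],"gripper":4}])

```text
t: 7.6
eef_pos: [562.0, 258.1, 32.3]
ee_rot: [-180.0, -0.0, -165.4]
contact_force: [0.1, 0.0, -0.4]
width: 0.518
gripper_force: 20.0
```

>>> jog_arm(commands=[{"slide":[0,0,-0.15],"rot":[0,0,0],"gripper":4},{"slide":[0,0,-0.15],"rot":[0,0,0],"gripper":5.6},{"slide":[0,0,-0.15],"rot":[0,0,0],"gripper":6},{"slide":[0,0,-0.15],"rot":[0,0,0],"gripper":6.2},{"slide":[0,0,-0.15],"rot":[0,0,0],"gripper":6.2}])

```text
t: 8.1
eef_pos: [562.2, 258.1, 31.2]
ee_rot: [180.0, 0.0, -165.4]
contact_force: [-0.2, 0.1, -0.5]
width: 0.663
gripper_force: 0.0
```

>>> jog_arm(commands=[{"slide":[0,0,1.5],"rot":[0,0,0],"gripper":6.2},{"slide":[0,0,4],"rot":[0,0,0],"gripper":6.2},{"slide":[0,0,4],"rot":[0,0,0],"gripper":3},{"slide":[0,0,4],"rot":[0,0,0],"gripper":0},{"slide":[0,0,4],"rot":[0,0,0],"gripper":0}])

```text
t: 8.6
eef_pos: [561.8, 258.0, 70.8]
ee_rot: [-180.0, -0.0, -165.4]
contact_force: [-0.9, -0.2, 0.8]
width: 0.458
gripper_force: 0.0
```

>>> jog_arm(commands=[{"slide":[0,0,0],"rot":[0,0,0],"gripper":0},{"slide":[0,0,0],"rot":[0,0,0],"gripper":0},{"slide":[0,0,0],"rot":[0,0,0],"gripper":0},{"slide":[0,0,-1],"rot":[0,0,0],"gripper":0},{"slide":[0,0,-2],"rot":[0,0,0],"gripper":0}])

```text
t: 9.1
eef_pos: [562.1, 258.1, 50.3]
ee_rot: [180.0, 0.0, -165.4]
contact_force: [-0.3, -0.7, 0.7]
width: 0.033
gripper_force: 0.0
```

>>> jog_arm(commands=[{"slide":[-0.15,0,-0.5],"rot":[0,0,0],"gripper":0},{"slide":[-0.15,0,-0.8],"rot":[0,0,0],"gripper":0},{"slide":[-0.15,0,-1.1],"rot":[0,0,0],"gripper":0},{"slide":[-0.15,0,-1.3],"rot":[0,0,0],"gripper":0}])

```text
t: 9.5
eef_pos: [560.7, 258.1, 37.9]
ee_rot: [-180.0, 0.0, -165.4]
contact_force: [-0.3, -0.3, -0.6]
width: 0.007
gripper_force: 0.0
```

>>> jog_arm(commands=[{"slide":[0,0,-0.2],"rot":[0,0,0],"gripper":0},{"slide":[0,0,-0.4],"rot":[0,0,0],"gripper":0},{"slide":[0,0,-0.6],"rot":[0,0,0],"gripper":0},{"slide":[0,0,-0.8],"rot":[0,0,0],"gripper":0},{"slide":[0,0,-0.8],"rot":[0,0,0],"gripper":0}])

```text
t: 10.0
eef_pos: [560.5, 258.1, 29.9]
ee_rot: [-180.0, -0.0, -165.4]
contact_force: [0.8, -0.2, -0.6]
width: 0.005
gripper_force: 0.0
```

>>> jog_arm(commands=[{"slide":[0,0,-0.1],"rot":[0,0,0],"gripper":0},{"slide":[0,0,-0.1],"rot":[0,0,0],"gripper":0},{"slide":[0,0,-0.2],"rot":[0,0,0],"gripper":0},{"slide":[0,0,-0.2],"rot":[0,0,0],"gripper":0}])

```text
t: 10.4
eef_pos: [560.7, 258.2, 29.3]
ee_rot: [-180.0, 0.0, -165.4]
contact_force: [-5.0, -2.1, 13.4]
width: 0.004
gripper_force: 6.8
```

Run:
```python
from h import *
w=snap("wrist","push1"); s=w["state"];print(s["eef_pos"],s["contact_force"],s["t"])
cv2.imwrite("pics/push1c.png",cv2.resize(w["image"][120:320,140:380,::-1],None,fx=2.5,fy=2.5,interpolation=cv2.INTER_CUBIC))
```

```text
[560.72691034 258.16428178  29.29548646] [-5.02512176 -2.06553115 13.36931997] 10.4
```

View pics/push1c.png

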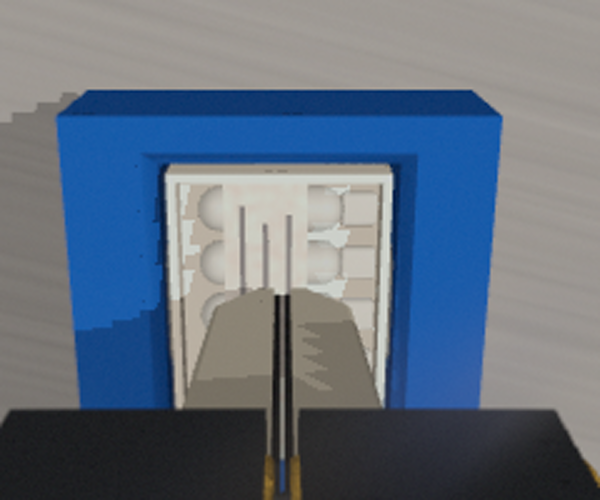

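The picture shows the cassette seated in the recess, its top face at (165–393, 178) within the bevel and level with the rim, with 13 N at TCP z 29.3. I'll press a little more to make sure.

>>> jog_arm(commands=[{"slide":[0,0,-0.1],"rot":[0,0,0],"gripper":0},{"slide":[0,0,-0.15],"rot":[0,0,0],"gripper":0},{"slide":[0,0,-0.15],"rot":[0,0,0],"gripper":0},{"slide":[0,0,-0.15],"rot":[0,0,0],"gripper":0}])

```text
t: 10.85
eef_pos: [560.8, 258.2, 29.2]
ee_rot: [-180.0, 0.0, -165.4]
contact_force: [-10.6, -4.6, 29.7]
width: 0.004
gripper_force: 14.5
```

Seated: 30 N at z 29.2. Retreat, take one picture of the seated cassette, then turn around towards the magnifier.

>>> jog_arm(commands=[{"slide":[0,0,2],"rot":[0,0,0],"gripper":0},{"slide":[0,0,6],"rot":[0,0,0],"gripper":0},{"slide":[3,0.7,10],"rot":[0,0,0],"gripper":0},{"slide":[6,1.5,12],"rot":[0,0,0],"gripper":0},{"slide":[6,1.5,12],"rot":[0,0,0],"gripper":0}])

```text
t: 11.35
eef_pos: [624.6, 274.0, 150.4]
ee_rot: [180.0, 0.4, -165.4]
contact_force: [1.3, 0.6, -0.2]
width: 0.007
gripper_force: 0.0
```

>>> jog_arm(commands=[{"slide":[0,0,0],"rot":[0,0,0],"gripper":0},{"slide":[0,0,0],"rot":[0,0,0],"gripper":0}])

```text
t: 11.55
eef_pos: [619.4, 272.8, 145.2]
ee_rot: [-180.0, -0.2, -165.4]
contact_force: [-0.3, -0.5, -0.3]
width: 0.005
gripper_force: 0.0
```

Run:
```python
from h import *
w=snap("wrist","seated"); s=w["state"];print(s["eef_pos"],s["ee_rot"],s["t"])
```

```text
[619.39186947 272.77474336 145.23555412] [-1.79987607e+02 -1.51942676e-01 -1.65374516e+02] 11.55
```

>>> jog_arm(commands=[{"slide":[-2,-3,3],"rot":[0,0,-0.14],"gripper":4.5},{"slide":[-4,-6,6],"rot":[0,0,-0.28],"gripper":4.5},{"slide":[-6,-9,8],"rot":[0,0,-0.42],"gripper":4.5},{"slide":[-8,-12,8],"rot":[0,0,-0.56],"gripper":4.5},{"slide":[-10,-15,8],"rot":[0,0,-0.7],"gripper":4.5}])

```text
t: 12.1
eef_pos: [519.0, 122.1, 226.5]
ee_rot: [-180.0, -0.0, 154.2]
contact_force: [0.3, -0.4, -0.7]
width: 0.387
gripper_force: 0.0
```

>>> jog_arm(commands=[{"slide":[-1,-3,0],"rot":[0,0,-0.14],"gripper":4.5},{"slide":[-2,-6,0],"rot":[0,0,-0.28],"gripper":4.5},{"slide":[-3,-9,0],"rot":[0,0,-0.42],"gripper":4.5},{"slide":[-3,-12,0],"rot":[0,0,-0.56],"gripper":4.5},{"slide":[-3,-15,0],"rot":[0,0,-0.7],"gripper":4.5}])

```text
t: 12.6
eef_pos: [489.5, -27.8, 226.1]
ee_rot: [-179.9, -0.0, 114.1]
contact_force: [0.5, -0.3, 0.3]
width: 0.482
gripper_force: 0.0
```

>>> jog_arm(commands=[{"slide":[0,-3,0],"rot":[0,0,-0.14],"gripper":4.5},{"slide":[0,-6,0],"rot":[0,0,-0.28],"gripper":4.5},{"slide":[0,-9,0],"rot":[0,0,-0.42],"gripper":4.5},{"slide":[0,-12,0],"rot":[0,0,-0.56],"gripper":4.5},{"slide":[0,-15,0],"rot":[0,0,-0.7],"gripper":4.5}])

```text
t: 13.1
eef_pos: [489.7, -177.7, 226.0]
ee_rot: [-179.9, -0.0, 74.0]
contact_force: [0.6, -0.2, 1.4]
width: 0.484
gripper_force: 0.0
```

>>> jog_arm(commands=[{"slide":[0,-1,0],"rot":[0,0,-0.14],"gripper":4.5},{"slide":[0,-2,0],"rot":[0,0,-0.28],"gripper":4.5},{"slide":[0,-3,0],"rot":[0,0,-0.42],"gripper":4.5},{"slide":[0,-4,0],"rot":[0,0,-0.56],"gripper":4.5},{"slide":[0,-5,0],"rot":[0,0,-0.7],"gripper":4.5}])

```text
t: 13.6
eef_pos: [489.9, -226.8, 225.9]
ee_rot: [-179.9, 0.0, 33.9]
contact_force: [-0.7, -0.4, 0.1]
width: 0.483
gripper_force: 0.0
```

Yaw is 34°; about -35° more to reach -1°.

>>> jog_arm(commands=[{"slide":[0,0,0],"rot":[0,0,-0.14],"gripper":4.5},{"slide":[0,0,0],"rot":[0,0,-0.28],"gripper":4.5},{"slide":[0,0,0],"rot":[0,0,-0.42],"gripper":4.5},{"slide":[0,0,0],"rot":[0,0,-0.56],"gripper":4.5},{"slide":[0,0,0],"rot":[0,0,-0.61],"gripper":4.5}])

```text
t: 14.1
eef_pos: [489.9, -226.3, 225.9]
ee_rot: [-180.0, 0.1, -1.0]
contact_force: [-0.4, 0.0, -0.0]
width: 0.485
gripper_force: 0.0
```

>>> jog_arm(commands=[{"slide":[0,0,0],"rot":[0,0,0],"gripper":4.5},{"slide":[0,0,0],"rot":[0,0,0],"gripper":4.5}])

```text
t: 14.3
eef_pos: [490.2, -226.6, 226.2]
ee_rot: [-180.0, 0.1, -0.6]
contact_force: [0.2, 0.3, 0.9]
width: 0.48
gripper_force: 0.0
```

Run:
```python
from h import *
w=snap("wrist","mag1"); s=w["state"];print(s["eef_pos"],s["ee_rot"],s["t"])
t=load("seated")
W=np.zeros((600,800,3),np.uint8)
W[:,:400]=cv2.resize(w["image"][40:280,180:340,::-1],(400,600),interpolation=cv2.INTER_CUBIC)
W[:400,400:]=cv2.resize(t["image"][60:180,190:310,::-1],(400,400),interpolation=cv2.INTER_CUBIC)
cv2.imwrite("pics/mag1c.png",W)
```

```text
[ 490.18543003 -226.5551739   226.1719808 ] [-1.79971604e+02  5.10696616e-02 -6.46864640e-01] 14.3
```

View pics/mag1c.png

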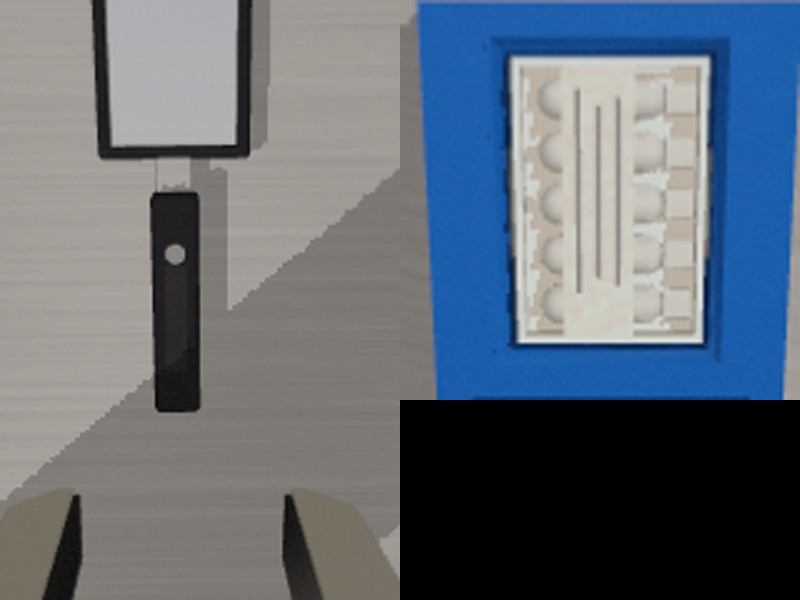

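Left panel: the handle's top face spans (151–200, 194) to (155–200, 411), and the lens frame's near edge runs from (99,158) to (249,157). Right panel: the cassette sits flush and square, corners at local (109,57), (311,57), (304,343) and (115,345).

Run:
```python
from h import *
f=lambda o,s,p:[((np.array(q)+.5)/s-.5)+o for q in p]
w=load("mag1");t=load("seated")
H=[onz(w,q,17)[:2] for q in f((180,40),2.5,[(151,194),(200,194),(200,410),(155,411)])]
F=[onz(w,q,10)[:2] for q in f((180,40),2.5,[(99,158),(249,157)])]
a,b=(H[0]+H[1])/2,(H[2]+H[3])/2
print(np.round(H,1),a,b,np.linalg.norm(a-b),"yaw",np.degrees(np.arctan2(*(a-b)[::-1])),"frame",np.round(F,1),np.mean(F,0))
e=F[1]-F[0];print("frame yaw",np.degrees(np.arctan2(e[1],e[0]))+90)
C=np.array([onz(t,q,29)[:2] for q in f((190,60),400/120,[(109,57),(311,57),(304,343),(115,345)])])
print("cass",C.round(1),C.mean(0),[np.linalg.norm(C[i]-C[i-1]).round(1) for i in range(4)])
e=C[1]-C[0];print(np.degrees(np.arctan2(e[1],e[0]))-90)
# top view: handle far end / height via tri
tp=load("top0");print("h",tri((w,f((180,40),2.5,[(177,411)])[0]),(tp,np.array([517,388])*.64)))
print("lens proj wrist",proj(w,[[617,-225,10],[671,-225,10]]))
```

```text
[[ 547.  -215.1]
 [ 546.7 -236.8]
 [ 445.5 -236.3]
 [ 445.2 -214.6]] [ 546.84869414 -225.91708161] [ 445.34314957 -225.47704113] 101.50649837802015 yaw -0.24838351397786437 frame [[ 562.3 -192. ]
 [ 562.  -258.8]] [ 562.11356502 -225.404043  ]
frame yaw -0.2781808519937101
cass [[532.9 223.6]
 [520.6 270.7]
 [588.2 288.5]
 [601.1 240.9]] [560.67347822 255.90913247] [np.float64(70.4), np.float64(48.7), np.float64(69.9), np.float64(49.3)]
14.617886771259066
h [ 442.70940438 -223.92204855    8.53739198]
lens proj wrist [[248.16352361  48.63223554]
 [247.3170479  -10.58634932]]
```

>>> jog_arm(commands=[{"slide":[2,0,-4],"rot":[0,0,0],"gripper":4.5},{"slide":[4.1,0,-8],"rot":[0,0,0],"gripper":4.5},{"slide":[4.1,0,-12],"rot":[0,0,0],"gripper":4.5},{"slide":[4.1,0,-16],"rot":[0,0,0],"gripper":4.5},{"slide":[4.1,0,-18.5],"rot":[0,0,0],"gripper":4.5}])

```text
t: 14.85
eef_pos: [530.3, -226.1, 38.6]
ee_rot: [-179.9, 0.2, -0.7]
contact_force: [0.0, 1.0, -0.2]
width: 0.484
gripper_force: 0.0
```

>>> jog_arm(commands=[{"slide":[0,0,-1],"rot":[0,0,0],"gripper":4.5},{"slide":[0,0,-2],"rot":[0,0,0],"gripper":4.5},{"slide":[0,0,-3],"rot":[0,0,0],"gripper":4.5},{"slide":[0,0,-3.3],"rot":[0,0,0],"gripper":4.5},{"slide":[0,0,-3.3],"rot":[0,0,0],"gripper":4.5}])

```text
t: 15.35
eef_pos: [531.8, -227.0, 8.9]
ee_rot: [180.0, -0.0, -0.7]
contact_force: [-0.5, 0.2, 0.1]
width: 0.487
gripper_force: 0.0
```

>>> jog_arm(commands=[{"slide":[0,0,-0.4],"rot":[0,0,0.005],"gripper":4.5},{"slide":[0,0,-0.4],"rot":[0,0,0.005],"gripper":3.5},{"slide":[0,0,-0.4],"rot":[0,0,0.005],"gripper":3},{"slide":[0,0,-0.4],"rot":[0,0,0.005],"gripper":2.5},{"slide":[0,0,-0.4],"rot":[0,0,0.005],"gripper":2}], force=40)

```text
t: 15.85
eef_pos: [531.7, -226.8, 4.8]
ee_rot: [-180.0, -0.0, -0.5]
contact_force: [0.2, 0.7, 1.3]
width: 0.234
gripper_force: 3.8
```

>>> jog_arm(commands=[{"slide":[0,0,0],"rot":[0,0,0],"gripper":1.5},{"slide":[0,0,0],"rot":[0,0,0],"gripper":1.5},{"slide":[0,0,0],"rot":[0,0,0],"gripper":1.5},{"slide":[0,0,0],"rot":[0,0,0],"gripper":1.5},{"slide":[0,0,0],"rot":[0,0,0],"gripper":1.5}])

```text
t: 16.35
eef_pos: [531.7, -226.8, 4.8]
ee_rot: [180.0, -0.0, -0.5]
contact_force: [-0.9, 1.7, 5.0]
width: 0.233
gripper_force: 39.9
```

>>> jog_arm(commands=[{"slide":[0,0,1],"rot":[0,0,0],"gripper":1.5},{"slide":[0,0,3],"rot":[0,0,0],"gripper":1.5},{"slide":[0,0,6],"rot":[0,0,0],"gripper":1.5},{"slide":[0,0,9],"rot":[0,0,0],"gripper":1.5},{"slide":[0,0,12],"rot":[0,0,0],"gripper":1.5}], force=50)

```text
t: 16.85
eef_pos: [531.4, -226.9, 126.1]
ee_rot: [180.0, 0.0, -0.5]
contact_force: [0.8, -0.8, -0.6]
width: 0.23
gripper_force: 49.9
```

>>> jog_arm(commands=[{"slide":[0,0,3],"rot":[0,0,0],"gripper":1.5},{"slide":[0,1,6],"rot":[0,0,0],"gripper":1.5},{"slide":[-0.3,3,7],"rot":[0,0,0.02],"gripper":1.5},{"slide":[-0.6,6,7],"rot":[0,0,0.04],"gripper":1.5},{"slide":[-1,9,7],"rot":[0,0,0.06],"gripper":1.5}])

```text
t: 17.35
eef_pos: [520.7, -135.1, 194.1]
ee_rot: [-180.0, 0.0, 3.0]
contact_force: [0.6, -0.1, -1.0]
width: 0.232
gripper_force: 49.9
```

>>> jog_arm(commands=[{"slide":[-0.4,3.5,0],"rot":[0,0,0.02],"gripper":1.5},{"slide":[-0.8,7,0],"rot":[0,0,0.04],"gripper":1.5},{"slide":[-1.2,10.5,0],"rot":[0,0,0.06],"gripper":1.5},{"slide":[-1.6,14,0],"rot":[0,0,0.08],"gripper":1.5},{"slide":[-2,17.5,0],"rot":[0,0,0.1],"gripper":1.5}])

```text
t: 17.85
eef_pos: [500.1, 40.2, 193.8]
ee_rot: [-180.0, 0.1, 8.8]
contact_force: [0.7, -1.0, -1.1]
width: 0.232
gripper_force: 49.9
```

>>> jog_arm(commands=[{"slide":[-0.4,3.5,0],"rot":[0,0,0.02],"gripper":1.5},{"slide":[-0.8,7,0],"rot":[0,0,0.04],"gripper":1.5},{"slide":[-1.2,10.5,0],"rot":[0,0,0.06],"gripper":1.5},{"slide":[-1.8,14,0],"rot":[0,0,0.08],"gripper":1.5},{"slide":[-2.3,16.5,0],"rot":[0,0,0.104],"gripper":1.5}])

```text
t: 18.35
eef_pos: [476.8, 205.4, 193.7]
ee_rot: [-180.0, 0.1, 14.8]
contact_force: [-0.3, -0.8, -1.1]
width: 0.228
gripper_force: 49.9
```

>>> jog_arm(commands=[{"slide":[0,1.5,0],"rot":[0,0,0],"gripper":1.5},{"slide":[0,3.2,0],"rot":[0,0,0],"gripper":1.5},{"slide":[0,3.2,0],"rot":[0,0,0],"gripper":1.5},{"slide":[0,3.2,0],"rot":[0,0,0],"gripper":1.5},{"slide":[0,3.2,0],"rot":[0,0,0],"gripper":1.5}])

```text
t: 18.85
eef_pos: [478.5, 234.4, 194.4]
ee_rot: [180.0, 0.0, 14.6]
contact_force: [0.3, -0.3, -1.5]
width: 0.233
gripper_force: 49.9
```

Now down to about z 70 first, then look.

>>> jog_arm(commands=[{"slide":[0,0.1,-3],"rot":[0,0,0],"gripper":1.5},{"slide":[0,0.1,-6],"rot":[0,0,0],"gripper":1.5},{"slide":[0,0.1,-9],"rot":[0,0,0],"gripper":1.5},{"slide":[0,0.1,-11.5],"rot":[0,0,0],"gripper":1.5},{"slide":[0,0.1,-12.5],"rot":[0,0,0],"gripper":1.5}])

```text
t: 19.35
eef_pos: [477.7, 235.0, 67.6]
ee_rot: [180.0, 0.2, 14.6]
contact_force: [-0.4, -0.3, -1.3]
width: 0.234
gripper_force: 49.9
```

>>> jog_arm(commands=[{"slide":[0,0,-0.5],"rot":[0,0,0],"gripper":1.5},{"slide":[0,0,-1],"rot":[0,0,0],"gripper":1.5},{"slide":[0,0,-1],"rot":[0,0,0],"gripper":1.5},{"slide":[0,0,-1],"rot":[0,0,0],"gripper":1.5},{"slide":[0,0,-1],"rot":[0,0,0],"gripper":1.5}])

```text
t: 19.85
eef_pos: [479.0, 236.3, 60.3]
ee_rot: [-180.0, -0.1, 14.7]
contact_force: [0.5, 0.4, -1.1]
width: 0.233
gripper_force: 49.9
```

Run:
```python
from h import *
w=snap("wrist","hold1"); s=w["state"];print(s["eef_pos"],s["ee_rot"],s["t"])
u=snap("scene","hold_s"); v=snap("top","hold_t")
p=proj(u,[560,257,40])[0].astype(int); q=proj(v,[560,257,40])[0].astype(int); print(p,q,proj(w,[560,257,29]))
W=np.zeros((600,800,3),np.uint8)
W[:375,:500]=cv2.resize(w["image"][:,:,::-1],(500,375),interpolation=cv2.INTER_AREA)
r=lambda d,p,n,s:cv2.resize(d["image"][p[1]-n:p[1]+n,p[0]-n:p[0]+n,::-1],(s,s),interpolation=cv2.INTER_CUBIC)
W[:300,500:]=r(u,p,50,300); W[300:,500:]=r(v,q,50,300)
cv2.imwrite("pics/hold1c.png",W)
```

```text
[478.99630921 236.27796348  60.33252109] [-1.79991178e+02 -6.92284936e-02  1.46578361e+01] 19.85
[317 159] [186 208] [[250.54081879  92.02817824]]
```

View pics/hold1c.png

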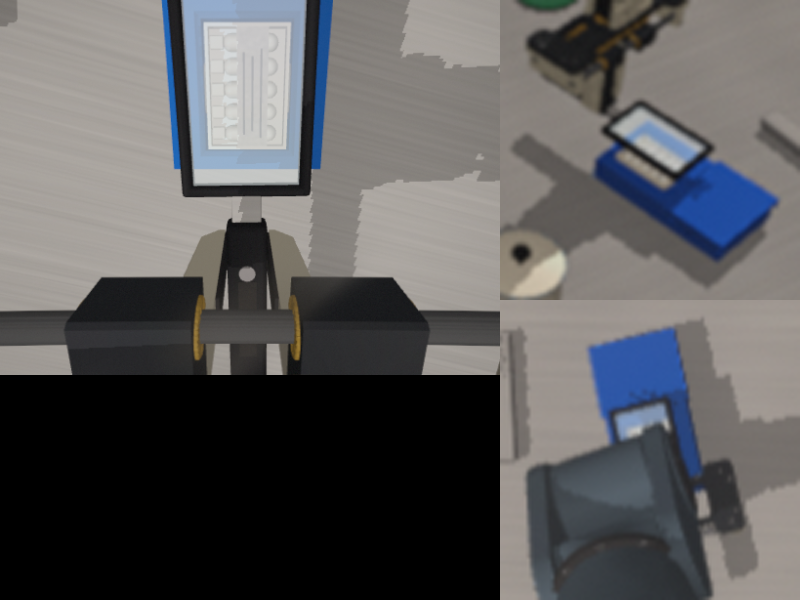

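The picture (wrist panel at 0.977 scale) shows the frame's near edge at (183–311, 196), the cassette seen through the lens with corners at (203,22), (291,22), (288,149) and (208,150), and the tray's near rim at (174–321, 168). The scene view shows the magnifier above the tray, with the cover still open. I'll refine the edges numerically.

Run:
```python
from h import *
from scipy.spatial.transform import Rotation as R
w=load("hold1"); g=cv2.cvtColor(w["image"],cv2.COLOR_RGB2GRAY).astype(float); s=w["state"]
def cross(a,i0,th,st):  # subpixel crossing
    i=i0
    while (a[i]-th)*(a[i+st]-th)>0: i+=st
    return i+st*(a[i]-th)/(a[i]-a[i+st])
# dark frame: outer edges: from inside frame walk outward
rows=[5,60,120,180]
for r in rows:
    a=g[r]; print(r,a[160:200:2].astype(int),a[200:215].astype(int),a[292:330:2].astype(int))
print("col",g[140:210,215:216].ravel().astype(int), g[0:40,230].astype(int))
```

```text
5 [163 162 160  88  89  90  36  32  34  34  33  23  17 132 166 169 168 167
 169 168] [168 168 169 170 168 168 168 169 168 168 169 169 169 168 168] [162 162 162 162 162 162 162 162 162 161 147  21  30  37  37  32  29  21
  69]
60 [165 166 166 165 165 125  90  91  46  34  35  33  32  26  18 146 172 171
 172 172] [170 163 161 163 163 165 164 157 154 172 207 216 214 202 186] [184 205 179 152 159 159 160 165 165 149  24  33  36  40  36  27  37  71
  70]
120 [165 166 167 165 165 164 164 141  90  89  82  33  37  34  32  26  27 150
 173 172] [173 173 173 171 166 164 164 164 163 159 156 164 204 218 217] [206 172 154 162 160 162 166 166 121  16  27  25  30  28  20  68  69  69
  71]
180 [167 166 166 165 166 166 166 166 166 166 166 167 160  32  43  39  32  26
  33 154] [197 197 197 198 197 198 197 198 197 198 198 198 198 198 198] [197 197 198 196 197 197 197  86  18  24  26  30  25  75 131 129 128 128
 127]
col [216 216 217 217 217 217 216 217 218 217 218 218 217 157 163 166 166 167
 167 168 171 173 174 173 171 173 173 173 172 173 172 173 173 191 197 197
 198 198 197 197 198 198 198 197 197 196 197 174 149 149  54  21  26  29
  35  37  35  35  35  35  33  68 166 165 166 167 170 170 170 166] [168 169 168 168 169 169 168 169 169 169 169 166 165 166 167 167 166 167
 162 156 153 152 176 206 215 215 209 193 188 200 214 215 215 215 215 214
 203 198 199 202]
```

Run:
```python
from h import *
from scipy.optimize import least_squares
from scipy.spatial.transform import Rotation as R
w=load("hold1"); s=w["state"]; e=s["eef_pos"]
y=np.radians(14.62); X=np.array([np.cos(y),np.sin(y)]);Y=np.array([-X[1],X[0]])
O=np.array([560.4,257.])
loc=lambda p:np.r_[(p[:2]-O)@X,(p[:2]-O)@Y]
# cassette at z=29: local coords
for n,p in[("near",(250,152.5)),("far",(250,22.0)),("L60",(209.2,60)),("L120",(211.6,120)),("R60",(296.8,60)),("R120",(293.9,120)),("trayL60",(170,60)),("trayL120",(174,120)),("tray near",(250,172.3))]:
    print(n,loc(onz(w,p,29)).round(2))
L=[(171.5,5),(175.8,60),(180.8,120),(185,180)];Rr=[(327,5),(324,60),(321,120),(317.3,180)];N=[(215,201.2),(290,200.3)]
def hit(p,c,M):
    o,v=ray(w,p); n=M[:,2]; q=o+v*(((c-o)@n)/(v@n)); return M.T@(q-c)
def res(a,zf=None):
    M=R.from_euler("zyx",[14.62+a[3],a[4],a[5]],degrees=True).as_matrix(); c=np.r_[O+a[0]*X+a[1]*Y,a[2]]
    return np.r_[[hit(p,c,M)[1]-34 for p in L],[hit(p,c,M)[1]+34 for p in Rr],[hit(p,c,M)[0]+54 for p in N[:1]],[.3*a[4],.3*a[5]]]
r=least_squares(res,[0,0,e[2]+5,0,0,0]);print("frame top ctr local x,y,z,yaw,pitch,roll",r.x.round(2),"expected z",e[2]-4.8+10,"res",r.fun.round(2))
k=lambda a:res(np.r_[a[:2],e[2]+5.2,a[2],0,0]); q=least_squares(k,[0,0,0]);print("flat:",q.x.round(2),q.fun.round(2))
s=read_state();print(s["eef_pos"],s["ee_rot"],s["t"])
```

```text
near [-34.97   0.47]
far [35.02  0.34]
L60 [16.34 22.9 ]
L120 [-15.92  22.84]
R60 [ 16.37 -25.46]
R120 [-15.9  -25.17]
trayL60 [16.24 44.5 ]
trayL120 [-15.98  44.72]
tray near [-47.18   0.49]
frame top ctr local x,y,z,yaw,pitch,roll [-6.600e-01  2.000e-02  6.197e+01  5.900e-01 -5.000e-02  1.000e-02] expected z 65.53252109324612 res [ 0.02  0.05 -0.11  0.05  0.05 -0.   -0.15  0.1  -0.   -0.01  0.  ]
flat: [0.54 0.01 0.57] [-0.71 -0.68 -0.86 -0.71  0.79  0.74  0.59  0.83  0.    0.    0.  ]
[478.78561921 236.21005119  59.97929977] [-1.79997693e+02 -3.27109420e-02  1.46611821e+01] 20.0
```

The frame is level. It is about 1.2 mm off laterally and 0.55° off in yaw, with 6 mm still to go down.

>>> jog_arm(commands=[{"slide":[0.04,-0.03,-0.2],"rot":[0,0,-0.005],"gripper":1.5},{"slide":[0.04,-0.03,-0.4],"rot":[0,0,-0.01],"gripper":1.5},{"slide":[0.04,-0.03,-0.63],"rot":[0,0,-0.01],"gripper":1.5},{"slide":[0.04,-0.03,-0.63],"rot":[0,0,-0.01],"gripper":1.5},{"slide":[0.04,-0.03,-0.63],"rot":[0,0,-0.01],"gripper":1.5}])

```text
t: 20.5
eef_pos: [479.0, 235.8, 53.2]
ee_rot: [180.0, 0.0, 14.1]
contact_force: [-0.2, -0.1, -1.5]
width: 0.233
gripper_force: 49.9
```

>>> jog_arm(commands=[{"slide":[0,0,0],"rot":[0,0,0],"gripper":1.5},{"slide":[0,0,0],"rot":[0,0,0],"gripper":1.5},{"slide":[0,0,0],"rot":[0,0,0],"gripper":1.5},{"slide":[0,0,0],"rot":[0,0,0],"gripper":1.5},{"slide":[0,0,0],"rot":[0,0,0],"gripper":1.5}])

```text
t: 21.0
eef_pos: [479.0, 235.8, 53.4]
ee_rot: [-180.0, -0.0, 14.1]
contact_force: [-0.1, 0.8, -1.0]
width: 0.23
gripper_force: 49.9
```

Run:
```python
from h import *
w=snap("wrist","hold2"); s=w["state"];print(s["eef_pos"],s["ee_rot"],s["t"])
g=cv2.cvtColor(w["image"],cv2.COLOR_RGB2GRAY).astype(int)
for r in(5,60,120,180): print(r,g[r,164:222],g[r,284:332])
print(g[120:215,215]); print(g[0:30,250])
```

```text
[479.03591757 235.82684846  53.36039359] [-1.79999803e+02 -2.74056501e-03  1.40841541e+01] 21.0
5 [ 88  89  89  90  90  90  88  60  35  31  31  32  34  34  33  34  31  27
  25  16  16  74 132 154 167 170 169 169 169 169 169 169 169 168 169 169
 168 169 168 169 170 169 169 169 169 169 169 169 169 170 169 169 169 169
 170 169 169 169] [162 164 163 163 163 163 163 163 163 162 163 163 163 162 163 162 163 163
 162 162 162 162 162 162 161 161 162 156 147 118  27  25  31  35  36  38
  39  36  32  33  28  24  20  43  71  69  70  70]
60 [133  90  90  89  91  90  90  91  90  89  89  77  48  32  34  34  36  32
  33  35  32  30  25  19  17 105 148 159 172 172 172 171 167 162 163 164
 165 166 163 155 157 184 217 217 213 195 187 202 202 197 198 199 200 201
 201 203 203 203] [206 206 206 206 206 205 187 190 204 206 206 178 156 154 158 159 160 160
 161 160 163 165 167 166 166 156 150  91  29  32  34  35  40  38  40  37
  37  30  28  23  39  60  72  71  71  71  73  70]
120 [163 163 163 163 163 149  91  90  91  90  91  90  90  90  91  90  83  31
  32  39  41  37  33  35  34  31  28  22  30  85 152 164
[... 550 characters left out ...]
197 198 198 198 198 197 197 197 197 198 197 198 198 198 198 198 198
 198 198 198 148  86  17  20  23  22  23  30  29  31  31  24  22  74 128
 130 127 128 129 129 129 130 130 131 131 132 132]
[213 207 199 207 206 206 206 207 206 206 206 191 207 212 212 211 212 213
 211 211 210 208 209 203 205 207 206 207 206 201 188 197 218 219 218 175
 161 167 167 166 168 168 170 173 174 173 173 173 173 173 173 173 174 173
 173 173 197 198 198 199 199 198 198 198 198 198 197 176 149 148  51  21
  23  30  32  38  38  38  36  34  32  68 170 169 170 167 166 167 166 169
 170 170 169 165 167]
[162 161 163 163 162 163 163 161 159 159 159 161 160 161 161 159 154 154
 152 174 198 205 205 204 201 199 198 198 198 198]
```

Run:
```python
from h import *
from scipy.optimize import least_squares
from scipy.spatial.transform import Rotation as R
w=load("hold2"); e=w["state"]["eef_pos"]
y=np.radians(14.62); X=np.array([np.cos(y),np.sin(y)]);Y=np.array([-X[1],X[0]]);O=np.array([560.4,257.])
loc=lambda p:np.r_[(p[:2]-O)@X,(p[:2]-O)@Y]
for n,p in[("near",(250,155)),("far",(250,18.9)),("L60",(204.8,60)),("L120",(207.9,120)),("R60",(295.4,60)),("R120",(293.5,120))]: print(n,loc(onz(w,p,29)).round(2))
L=[(171,5),(175.7,60),(180.5,120),(184.9,180)];Rr=[(327.1,5),(324.4,60),(321,120),(318,180)];N=[(215,201)]
def hit(p,a):
    q=loc(onz(w,p,e[2]+5.2))-a[:2]; c,s_=np.cos(a[2]),np.sin(a[2]); return c*q[0]+s_*q[1],-s_*q[0]+c*q[1]
res=lambda a:np.r_[[hit(p,a)[1]-33.3 for p in L],[hit(p,a)[1]+33.3 for p in Rr],[hit(p,a)[0]+53.3 for p in N]]
r=least_squares(res,[0,0,0]);print("frame",r.x[:2].round(2),np.degrees(r.x[2]).round(2),r.fun.round(2))
s=read_state();print(s["eef_pos"],s["gripper_force"],s["t"])
```

```text
near [-35.27  -0.52]
far [35.07 -1.36]
L60 [15.89 22.93]
L120 [-15.21  22.92]
R60 [ 15.44 -25.29]
R120 [-15.66 -25.22]
frame [-0.05 -1.3 ] 0.15 [ 0.1   0.01  0.01  0.15  0.   -0.14 -0.05 -0.09  0.  ]
[479.03784267 235.84032819  53.35036391] 49.92474317550659 21.05
```

The lens is centred to within about 0.2 mm, yaw is within 0.2°, and the height above the cassette is about 19.5 mm.

```bash
python3 -c "
from station import finish_job; print(finish_job())"
```

```text
the job is handed in; nothing more can be done
None
```

The cassette is pressed home, flush with the tray's rim, and the magnifier is held level about 19.5 mm above it, centred within about 0.2 mm and squared within 0.2° by the wrist camera; the job was handed in at 21 s, and no verdict came back.

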